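# Put the pastry cutters back with their own kind

### The arm

A 6-joint arm with a two-finger parallel gripper is mounted at the origin on the work surface. World frame = base frame: x ahead of the robot, y to its left, z up, the work surface at z = 0. Lengths are in m, angles in rad, forces in N, time in s.
With the tool pointing down it reaches from about 0.35 to 0.875 m from the base axis. Payload 4.2 kg.
Tool frame: the origin (TCP) lies at the very end of the fingers, on their centre line; the grasp point (between the pads) lies 19 mm behind it; y points along the fingers, z is the direction in which the jaws open and shut, and the axes are right-handed (so a half turn about y gives the same grasp; the last joint's range is limited). The gripper opens to 87 mm and grips with 3 to 60 N. Pads are 19 mm wide; open, the fingers measure 117 mm over their backs; the gripper's body (75 mm by 190 mm) begins 51 mm behind the grasp point.
Start: joints at [-0.989, 0.385, 0.008, 0, -1.194, -0.259], TCP at [0.198, -0.593, 0.223] pointing down, gripper open.
Joint ranges: [-3.14, 3.14], [-1.21, 2.06], [-1.07, 1.41], [-3.16, 2.05], [-2.99, -0.16], [-3.1, 3.1]. Speed limits (rad/s): [2.79, 2.79, 3.14, 3.14, 3.14, 3.14].

### API

Orientations are given as [roll, pitch, yaw] about the fixed x, y, z axes, in that order (R = Rz(yaw) Ry(pitch) Rx(roll)).
In Python, from bench import arm gives the robot as it stands.
- The arm moves only by the tool play_rows, never from a script. Its argument "plan" is a list of rows, each an object with "fingers": the opening, from -1 (shut) to 1 (fully open); "slide": the shift along the tool's x, y, z in m, a list of three; "roll": the turn about the tool's y in degrees. In form: [{"fingers": fingers, "slide": [x, y, z], "roll": roll}, ...]. A call has exactly 5 rows; each row is the pose to reach, as a shift and turn from the pose commanded when the call began, along the tool's axes at that moment; what a row does not reach only later rows make up. A row lasts 1/12 s, in which the tool goes at most 41.7 mm and 7.16 degrees, less where a joint would pass 70% of its speed; a pose out of reach is approached as far as the arm can. A call with a gripper value outside its range is refused whole. The fingers move at their own pace and stop on an object; "grip_force" is the grip in N (left out, the last holds). Time passes only in rows, so rows that repeat a pose let the fingers close, or fill a call up. It gives the time, the measured TCP pose, the force and the opening at its end, in the units of the state.
- arm.get_obs(): the state, without advancing time (a new reading comes with each control period).
- arm.get_image(name): name is "scene" or "top"; returns the picture (480x640x3 uint8, blue, green, red); there is no depth.
- arm.camera_info(name): a dict with "fx", "fy", "cx", "cy" (pixels), "R" (3x3) and "t" (3): a world point X has camera coordinates R X + t. Camera axes: x right, y down, z forward; pixel columns grow to the right and rows downward; lengths in m; the calibration is good to about 2 mm. A picture is of the moment at which its call begins. camera_info takes no time and is no camera call.
- arm.job_done(): hands the job in, once; it reports no verdict.
The state is a dict: "t": time; "joint_positions": joint angles; "dq": joint speeds; "joint_torque": joint torques, N m; "tcp_pos": TCP position; "orientation": TCP orientation; "contact_force": force on the tool from outside, world axes, zero at the start; "ft_torque": the same for the moment, N m; "grip_width": opening from 0.0 (shut) to 1.0 (fully open).
Only numpy, scipy, OpenCV 4.12 (cv2) and the standard library are available. Lean on these libraries where they do the work, as an engineer would, in place of code of your own. Each camera call takes 0.05 s, during which the arm holds its last target. There are 200 camera calls.

### The job

Put the five loose copper pastry cutters away: each goes into the white tray that already holds a cutter of its own shape (round, square or oblong). Stand every cutter upright and flat on its tray's floor, side by side and not stacked, let go of them all, and do not shift or tip the jar and the timer that stand among them.

Things in the scene. Friction and masses are not known exactly. Their poses are not given: they have to be found in the camera images.
- ring_a_mid (a point): loose round copper pastry cutter, an open ring 46 mm across, wall 3 mm, 50 mm tall, standing upright, 40 to 85 g. The point is on its axis, half-way up (25 mm above what it stands on); z is up. The two round ones are alike
- ring_b_mid (a point): loose round copper pastry cutter, an open ring 46 mm across, wall 3 mm, 50 mm tall, standing upright, 40 to 85 g. The point is on its axis, half-way up (25 mm above what it stands on); z is up. The two round ones are alike
- square_a_mid (a point): loose square copper pastry cutter, an open frame 44 mm by 44 mm (sides along x and y), wall 3 mm, 50 mm tall, standing upright, 40 to 85 g. The point is at its centre, half-way up (25 mm above what it stands on); z is up. The two square ones are alike
- square_b_mid (a point): loose square copper pastry cutter, an open frame 44 mm by 44 mm (sides along x and y), wall 3 mm, 50 mm tall, standing upright, 40 to 85 g. The point is at its centre, half-way up (25 mm above what it stands on); z is up. The two square ones are alike
- oblong_mid (a point): loose oblong copper pastry cutter, an open frame 26 mm wide (x) and 64 mm long (y), wall 3 mm, 50 mm tall, standing upright, 40 to 85 g. The point is at its centre, half-way up (25 mm above what it stands on); z is up
- tray_round: white fixed tray with a copper round cutter standing fast in it as its specimen; its own loose round cutter(s) go in the free part. Outside 80 mm (x) by 200 mm (y), lip 12 mm high, walls and floor 2 mm thick. Origin: under the centre of the tray, on the table; its y axis runs along its length towards the specimen's end. The specimen, 46 mm across and 50 mm tall, is centred at y = +72 mm; the floor is free from y = -98 to +49 mm, enough for two cutters side by side along y
- tray_square: white fixed tray with a copper square cutter standing fast in it as its specimen; its own loose square cutter(s) go in the free part. Outside 80 mm (x) by 200 mm (y), lip 12 mm high, walls and floor 2 mm thick. Origin: under the centre of the tray, on the table; its y axis runs along its length towards the specimen's end. The specimen, 44 mm square and 50 mm tall, is centred at y = +73 mm; the floor is free from y = -98 to +51 mm, enough for two cutters side by side along y
- tray_oblong: white fixed tray with a copper oblong cutter standing fast in it as its specimen; its own loose oblong cutter(s) go in the free part. Outside 80 mm (x) by 200 mm (y), lip 12 mm high, walls and floor 2 mm thick. Origin: under the centre of the tray, on the table; its y axis runs along its length towards the specimen's end. The specimen, 26 mm (x) by 64 mm (y) and 50 mm tall, is centred at y = +63 mm; the floor is free from y = -98 to +31 mm
- jar: amber glass jar with a wooden lid, 48 mm across, 60 mm tall, among the cutters; not part of the job, leave it. Origin: centre of its underside
- timer: black kitchen timer, 45 mm (x) by 56 mm (y) by 26 mm tall, among the cutters; not part of the job, leave it. Origin: centre of its underside
There are look-alikes about, which are no part of the job. Leave any purple look-alike of the part that bears ring_a_mid alone. What is shaped like the part that bears oblong_mid but pink is not meant.

How it is judged:
By the outcome, as a careful person would: the job done as asked, in the order asked, and still so for the second after the job is handed in, with the robot touching nothing.
It also fails if it takes over 125 s, if anything falls off the work surface, if the arm or the gripper's body presses on something with over 40 N, if the wrist force passes 120 N, or if a joint passes its speed limit or range.

## Working session

There is one attempt and no reset: what is moved stays moved. The work goes in short steps, Python scripts to look and compute and a tool call to move; the robot and the scene stay as the last step left them, time stands still between calls to the robot, and variables do not carry over. Pictures are saved under pics/ and viewed, about 12 in all and at most 16, crops included, and the job is handed in when it is done.

Besides the shell and the picture viewer there is one more tool, called after "Call:" in YAML: its name, and indented under it one key for each argument. play_rows: Moves the arm, as the interface text tells. Its arguments: {"type":"object","properties":{"plan":{"type":"array"},"grip_force":{"type":"number"}},"required":["plan"]}

```bash
mkdir -p pics; python3 - <<'E'
from bench import arm
import cv2,numpy as np
np.set_printoptions(precision=4,suppress=True)
for n in("top","scene"):
    cv2.imwrite(f"pics/{n}0.png",arm.get_image(n)); print(n,arm.camera_info(n))
print(arm.get_obs())
E
```

```text
top {'fx': 506.3951392203734, 'fy': 506.3951392203734, 'cx': 320.52908031648303, 'cy': 223.75193801793966, 'R': array([[ 0.0221, -0.9995,  0.0234],
       [-0.9986, -0.0232, -0.0485],
       [ 0.049 , -0.0223, -0.9986]]), 't': array([0.0155, 0.5055, 1.1364])}
scene {'fx': 466.75955172816566, 'fy': 466.75955172816566, 'cx': 317.2079496363351, 'cy': 233.11589621601195, 'R': array([[ 0.3865,  0.9221, -0.0163],
       [ 0.6048, -0.2668, -0.7504],
       [-0.6963,  0.2802, -0.6608]]), 't': array([-0.2532, -0.2628,  1.2021])}
{'t': 0.1, 'joint_positions': array([-0.9894,  0.3855,  0.0068, -0.0005, -1.194 , -0.2586]), 'dq': array([ 0.0004, -0.0022,  0.0037,  0.001 ,  0.0021, -0.0002]), 'joint_torque': array([ -0.0004, -39.1691,  18.7935,   4.2319,   0.0135,  -0.0001]), 'tcp_pos': array([ 0.1981, -0.5922,  0.2216]), 'orientation': array([-1.5689,  0.0001,  0.3227]), 'contact_force': array([-0.3478, -0.3082, -1.0327]), 'ft_torque': array([ 0.0071, -0.0257, -0.0242]), 'grip_width': 1.0017353900405286}
```

View pics/top0.png

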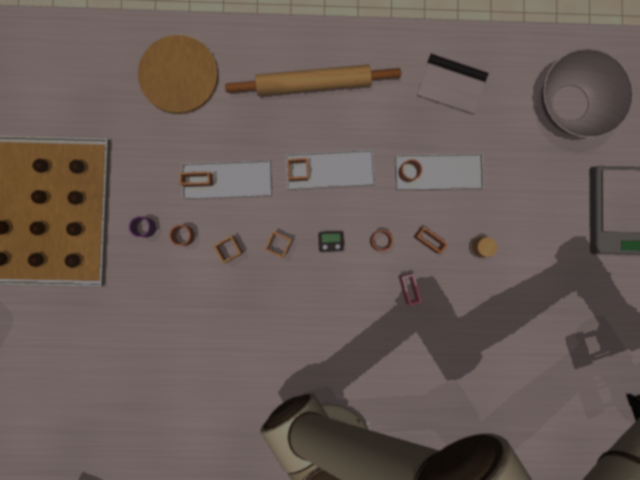

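View pics/scene0.png

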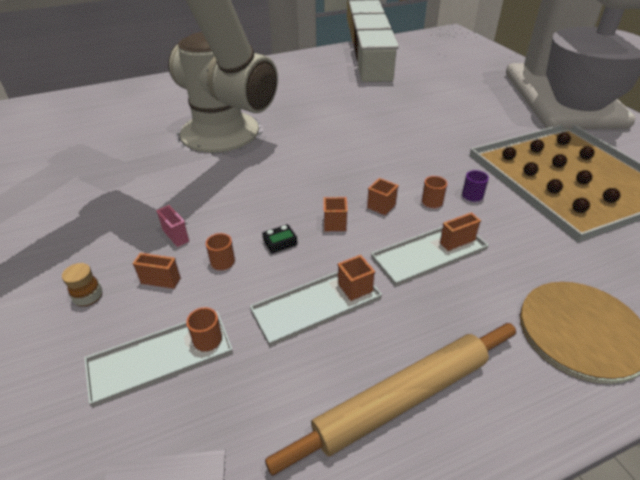

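Both views show the same layout. Copper candidates in the top view:
- **Loose rings:** (181,235) and (381,240)
- **Loose squares:** (229,248) and (279,243)
- **Loose oblong:** (431,239)
- **Specimens, fixed in their trays:** oblong (196,180), square (299,170), round (410,171)
- **Look-alikes to leave:** purple ring (143,227) and pink oblong (410,289)
- **Obstacles:** timer (331,241) and jar (486,246)

Next I'll fit the outlines in both cameras.

```bash
cat > fit.py <<'E'
import cv2,numpy as np
from scipy.optimize import minimize
a=np.linspace(0,2*np.pi,40,endpoint=False)
box=lambda w,l:np.array([[w,l],[-w,l],[-w,-l],[w,-l]])/2
SH={'round':np.c_[np.cos(a),np.sin(a)]*.023,'square':box(.044,.044),'oblong':box(.026,.064),'tray':box(.08,.2),
    'jar':np.c_[np.cos(a),np.sin(a)]*.024,'timer':box(.045,.056)}
def proj(c,P):
    q=P@np.array(c['R']).T+c['t']; return np.c_[c['fx']*q[:,0]/q[:,2]+c['cx'],c['fy']*q[:,1]/q[:,2]+c['cy']]
def ground(c,u,v,z):
    R=np.array(c['R']);d=R.T@[(u-c['cx'])/c['fx'],(v-c['cy'])/c['fy'],1];o=-R.T@c['t'];return (o+d*(z-o[2])/d[2])[:2]
def hull(c,s,p,z0,z1):
    C,S=np.cos(p[2]),np.sin(p[2]);xy=SH[s]@np.array([[C,S],[-S,C]])+p[:2]
    P=np.vstack([np.c_[xy,np.full(len(xy),z)] for z in(z0,z1)])
    return cv2.convexHull(proj(c,P).astype(np.float32))[:,0]
def copper(im):
    h=cv2.cvtColor(im,cv2.COLOR_BGR2HSV).astype(int)
    return (((h[...,0]<16)|(h[...,0]>176))&(h[...,1]>95)&(h[...,2]>40)).astype(np.uint8)
def comps(m,amin=60):
    n,l,st,ce=cv2.connectedComponentsWithStats(m)
    return [(ce[i],cv2.convexHull(np.argwhere(l==i)[:,::-1].astype(np.float32))[:,0]) for i in range(1,n) if st[i,4]>amin]
def grow(h): # pixel centres -> outline: half pixel outward
    c=h.mean(0);d=h-c;return (h+.5*d/np.linalg.norm(d,axis=1)[:,None]).astype(np.float32)
def iou(A,B):
    i=cv2.intersectConvexConvex(A,B)[0];return i/(cv2.contourArea(A)+cv2.contourArea(B)-i)
def fit(obs,s,x,y,z0,z1,yaws=np.radians([0,20,45,70,90,110,135,160])):
    """obs: list of (cam,hull)"""
    f=lambda p:sum(1-iou(hull(c,s,p,z0,z1),h) for c,h in obs)
    best=None
    for w in ([0] if s in('round','jar') else yaws):
        r=minimize(f,[x,y,w],method='Nelder-Mead',options=dict(initial_simplex=[[x,y,w],[x+.01,y,w],[x,y+.01,w],[x,y,w+.2]],xatol=1e-5,fatol=1e-5))
        if best is None or r.fun<best.fun: best=r
    return best.x,best.fun
E
python3 - <<'E'
from fit import *; from bench import arm
T,S=arm.camera_info('top'),arm.camera_info('scene')
it,is_=cv2.imread('pics/top0.png'),cv2.imread('pics/scene0.png')
mt,ms=comps(copper(it)),comps(copper(is_))
print(len(mt),[c[0].round() .tolist() for c in mt]);print([c[0].round().tolist() for c in ms])
near=lambda L,p:min(L,key=lambda c:np.hypot(*(c[0]-p)))
for n,s,u,v in [('ringA','round',181,235),('ringB','round',381,240),('sqA','square',229,248),('sqB','square',279,243),('obl','oblong',431,239),
  ('specO','oblong',196,180),('specS','square',299,170),('specR','round',410,171)]:
    z=0.002*n.startswith('spec')
    a_=near(mt,(u,v)); x,y=ground(T,*a_[0],.025)
    b=near(ms,proj(S,np.array([[x,y,.025]]))[0])
    for o in([(T,grow(a_[1]))],[(S,grow(b[1]))],[(T,grow(a_[1])),(S,grow(b[1]))]):
        p,e=fit(o,s,x,y,z,z+.05); print(n,p.round(4)[:2],round(np.degrees(p[2])%180,1),round(e,3),end=' | ')
    print()
h=cv2.cvtColor(it,cv2.COLOR_BGR2HSV)
hs=cv2.cvtColor(is_,cv2.COLOR_BGR2HSV)
for n,s,u,v in[('trO',None,240,182),('trS',None,345,170),('trR',None,455,172)]:
    m=it.copy();k=np.zeros((482,642),np.uint8);cv2.floodFill(m,k,(u,v),0,(3,3,3),(3,3,3),4|cv2.FLOODFILL_MASK_ONLY)
    q=np.argwhere(k[1:-1,1:-1]>0)[:,::-1].astype(np.float32);r=cv2.minAreaRect(q);print(n,r,len(q),[ground(T,*p,.006).round(4).tolist() for p in cv2.boxPoints(r)])
big=cv2.resize(it[140:310,110:520],None,fx=1.95,fy=1.95,interpolation=cv2.INTER_CUBIC);cv2.imwrite('pics/crop0.png',big)
E
```

```text
17 [[169.0, 86.0], [293.0, 72.0], [385.0, 74.0], [277.0, 88.0], [79.0, 166.0], [297.0, 169.0], [411.0, 169.0], [194.0, 178.0], [76.0, 197.0], [181.0, 235.0], [431.0, 240.0], [382.0, 240.0], [277.0, 244.0], [227.0, 249.0], [477.0, 246.0], [73.0, 260.0], [321.0, 476.0]]
[[434.0, 191.0], [382.0, 196.0], [335.0, 213.0], [459.0, 231.0], [220.0, 251.0], [156.0, 270.0], [355.0, 277.0], [84.0, 289.0], [204.0, 328.0], [498.0, 336.0], [294.0, 452.0]]
ringA [0.4723 0.3349] 177.3 0.089 | ringA [0.4709 0.3344] 179.7 0.118 | ringA [0.4722 0.335 ] 2.9 0.208 | 
ringB [ 0.4707 -0.1092] 177.8 0.059 | ringB [ 0.4693 -0.1081] 0.6 0.092 | ringB [ 0.4707 -0.1091] 0.7 0.155 | 
sqA [0.4433 0.2322] 30.6 0.032 | sqA [0.4436 0.231 ] 38.0 0.051 | sqA [0.4431 0.232 ] 31.2 0.109 | 
sqB [0.4564 0.1213] 67.8 0.077 | sqB [0.4553 0.121 ] 66.0 0.057 | sqB [0.4562 0.121 ] 156.8 0.136 | 
obl [ 0.4741 -0.2212] 145.5 0.044 | obl [ 0.4726 -0.2195] 144.5 0.034 | obl [ 0.474  -0.2206] 145.1 0.123 | 
specO [0.5978 0.3087] 0.6 0.125 | specO [0.597  0.3077] 6.3 0.043 | specO [0.5975 0.3079] 4.3 0.191 | 
specS [0.6234 0.0812] 1.7 0.128 | specS [0.6242 0.082 ] 2.5 0.035 | specS [0.624  0.0817] 3.5 0.167 | 
specR [ 0.6286 -0.1703] 11.9 0.167 | specR [ 0.6276 -0.172 ] 7.1 0.083 | specR [ 0.6288 -0.1717] 1.5 0.253 | 
trO ((319.49993896484375, 241.99996948242188), (638.9998779296875, 473.99993896484375), 0.0) 189782 [[-0.0715, 0.7175], [0.9905, 0.7732], [1.0405, -0.7147], [-0.0548, -0.7051]]
trS ((330.2767333984375, 169.23704528808594), (32.37070083618164, 82.12857055664062), 87.31622314453125) 2032 [[0.6613, 0.1037], [0.6752, -0.0846], [0.6005, -0.0893], [0.587, 0.0984]]
trR ((438.0, 171.99998474121094), (81.99998474121094, 29.999996185302734), 0.0) 2001 [[0.5939, -0.1469], [0.6633, -0.1459], [0.6683, -0.3361], [0.5986, -0.3366]]
```

View pics/crop0.png

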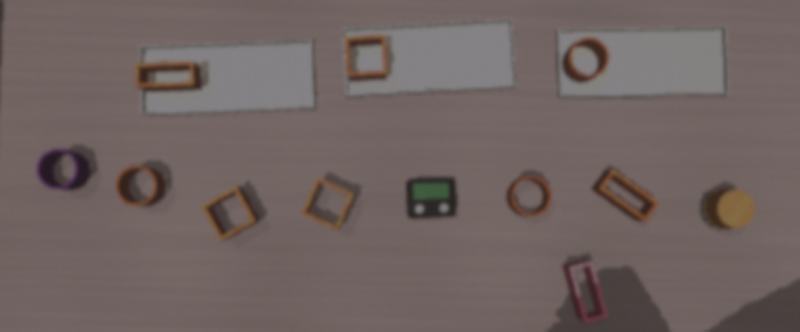

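The crop confirms the choice: five loose copper cutters, with the purple ring and pink oblong clearly different in colour. The cutter fits from the two cameras agree to about 2 mm. I'll turn the tool so the jaws open along x (yaw 90°, where slide = [dy, -dz, -dx]).

Call:
play_rows:
  plan:
    - {"fingers": 1,"slide": [0,0,0],"roll": -7}
    - {"fingers": 1,"slide": [0,0,0],"roll": -14}
    - {"fingers": 1,"slide": [0,0,0],"roll": -21}
    - {"fingers": 1,"slide": [0,0,0],"roll": -28}
    - {"fingers": 1,"slide": [0,0,0],"roll": -35}
  grip_force: 15

```text
t: 0.52
tcp_pos: [0.1982, -0.5924, 0.2219]
orientation: [-1.57, -0.001, 0.94]
contact_force: [0.3, 0.8, 0.3]
grip_width: 0.996
```

Call:
play_rows:
  plan:
    - {"fingers": 1,"slide": [0,0,0],"roll": -7}
    - {"fingers": 1,"slide": [0,0,0],"roll": -14}
    - {"fingers": 1,"slide": [0,0,0],"roll": -21}
    - {"fingers": 1,"slide": [0,0,0],"roll": -28}
    - {"fingers": 1,"slide": [0,0,0],"roll": -35}

```text
t: 0.93
tcp_pos: [0.1982, -0.5923, 0.2219]
orientation: [-1.57, -0.001, 1.55]
contact_force: [0.1, -0.5, -0.6]
grip_width: 1.001
```

Call:
play_rows:
  plan:
    - {"fingers": 1,"slide": [0,0,0],"roll": -1.5}
    - {"fingers": 1,"slide": [0,0,0],"roll": -1.5}
    - {"fingers": 1,"slide": [0,0,0],"roll": -1.5}
    - {"fingers": 1,"slide": [0,0,0],"roll": -1.5}
    - {"fingers": 1,"slide": [0,0,0],"roll": -1.5}

```text
t: 1.35
tcp_pos: [0.1983, -0.5926, 0.2224]
orientation: [-1.571, -0.0, 1.57]
contact_force: [0.3, 0.2, 0.1]
grip_width: 0.997
```

Call:
play_rows:
  plan:
    - {"fingers": 1,"slide": [0.033,0,-0.018],"roll": 0}
    - {"fingers": 1,"slide": [0.065,0,-0.036],"roll": 0}
    - {"fingers": 1,"slide": [0.097,0,-0.054],"roll": 0}
    - {"fingers": 1,"slide": [0.129,0,-0.072],"roll": 0}
    - {"fingers": 1,"slide": [0.161,0,-0.091],"roll": 0}

```text
t: 1.77
tcp_pos: [0.2896, -0.4302, 0.2226]
orientation: [-1.571, 0.0, 1.57]
contact_force: [1.4, -0.1, -0.0]
grip_width: 1.0
```

Call:
play_rows:
  plan:
    - {"fingers": 1,"slide": [0.033,0,-0.018],"roll": 0}
    - {"fingers": 1,"slide": [0.065,0,-0.036],"roll": 0}
    - {"fingers": 1,"slide": [0.097,0,-0.054],"roll": 0}
    - {"fingers": 1,"slide": [0.129,0,-0.072],"roll": 0}
    - {"fingers": 1,"slide": [0.161,0,-0.091],"roll": 0}

```text
t: 2.18
tcp_pos: [0.3807, -0.269, 0.2229]
orientation: [-1.572, 0.0, 1.57]
contact_force: [-0.1, -0.1, 0.2]
grip_width: 0.999
```

Call:
play_rows:
  plan:
    - {"fingers": 1,"slide": [0.033,0,-0.018],"roll": 0}
    - {"fingers": 1,"slide": [0.065,0,-0.036],"roll": 0}
    - {"fingers": 1,"slide": [0.097,0,-0.054],"roll": 0}
    - {"fingers": 1,"slide": [0.129,0,-0.072],"roll": 0}
    - {"fingers": 1,"slide": [0.161,0,-0.091],"roll": 0}

```text
t: 2.6
tcp_pos: [0.4717, -0.1079, 0.223]
orientation: [-1.572, -0.0, 1.571]
contact_force: [0.7, 0.0, 0.5]
grip_width: 1.003
```

Call:
play_rows:
  plan:
    - {"fingers": 1,"slide": [0,0.03,0],"roll": 0}
    - {"fingers": 1,"slide": [0,0.06,0],"roll": 0}
    - {"fingers": 1,"slide": [0,0.09,0],"roll": 0}
    - {"fingers": 1,"slide": [0,0.1,0],"roll": 0}
    - {"fingers": 1,"slide": [0,0.1,0],"roll": 0}

```text
t: 3.02
tcp_pos: [0.4691, -0.1096, 0.1197]
orientation: [-1.564, 0.0, 1.57]
contact_force: [-0.3, -0.3, -0.6]
grip_width: 1.004
```

```bash
python3 - <<'E'
from fit import *; from bench import arm
it=arm.get_image('top');cv2.imwrite('pics/top1.png',it)
T=arm.camera_info('top')
# trays: white, low saturation
h=cv2.cvtColor(cv2.imread('pics/top0.png'),cv2.COLOR_BGR2HSV)
for n,(x0,x1,y0,y1) in dict(O=(170,285,150,215),S=(275,388,138,202),R=(385,495,142,202)).items():
    c=h[y0:y1,x0:x1]; 
    k=((c[...,1]<38)&(c[...,2]>105)).astype(np.uint8); L=comps(k,300)
    cen,hl=max(L,key=lambda q:cv2.contourArea(q[1])); o=grow(hl+np.float32([x0,y0]))
    p,e=fit([(T,o)],'tray',*ground(T,*o.mean(0),.006),0.0,.012,yaws=[0,.06]); print(n,p.round(4),np.degrees(p[2]).round(1),round(e,3))
s=arm.get_image('scene');cv2.imwrite('pics/scene1.png',s)
o=arm.get_obs();print(o['tcp_pos'],o['orientation'])
E
```

```text
O [0.595  0.2634 0.3914] 22.4 0.569
S [ 0.6576  0.0335 -0.0145] -0.8 0.565
R [ 0.6324 -0.2629 -0.2805] -16.1 0.523
[ 0.47185193 -0.10981575  0.12295357] [-1.57124490e+00  4.56661945e-04  1.57094266e+00]
```

View pics/scene1.png

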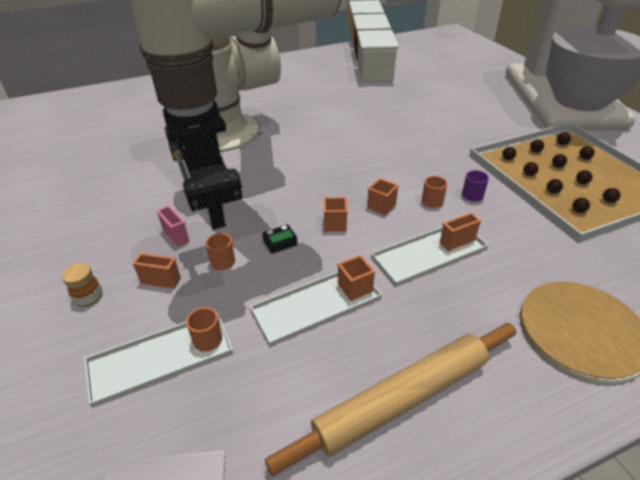

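The gripper is above ring B (220,250), with its jaws spanning it along x. Everything else is as it was. Descending and gripping.

Call:
play_rows:
  plan:
    - {"fingers": 1,"slide": [0,0.025,0],"roll": 0}
    - {"fingers": 1,"slide": [0,0.05,0],"roll": 0}
    - {"fingers": 1,"slide": [0,0.075,0],"roll": 0}
    - {"fingers": 1,"slide": [0,0.092,0],"roll": 0}
    - {"fingers": 1,"slide": [0,0.1,0],"roll": 0}

```text
t: 3.53
tcp_pos: [0.4715, -0.1098, 0.022]
orientation: [-1.571, 0.0, 1.57]
contact_force: [0.1, -0.0, -0.0]
grip_width: 0.999
```

Call:
play_rows:
  plan:
    - {"fingers": -1,"slide": [0,0,0],"roll": 0}
    - {"fingers": -1,"slide": [0,0,0],"roll": 0}
    - {"fingers": -1,"slide": [0,0,0],"roll": 0}
    - {"fingers": -1,"slide": [0,0,0],"roll": 0}
    - {"fingers": -1,"slide": [0,0,0],"roll": 0}

```text
t: 3.95
tcp_pos: [0.4722, -0.1097, 0.0237]
orientation: [-1.573, -0.0, 1.571]
contact_force: [0.1, 0.1, -0.1]
grip_width: 0.708
```

Call:
play_rows:
  plan:
    - {"fingers": -1,"slide": [0,0,0],"roll": 0}
    - {"fingers": -1,"slide": [0,0,0],"roll": 0}
    - {"fingers": -1,"slide": [0,0,0],"roll": 0}
    - {"fingers": -1,"slide": [0,0,0],"roll": 0}
    - {"fingers": -1,"slide": [0,0,0],"roll": 0}

```text
t: 4.37
tcp_pos: [0.4712, -0.1097, 0.0229]
orientation: [-1.57, 0.0, 1.571]
contact_force: [-1.8, 1.1, 5.9]
grip_width: 0.527
```

Call:
play_rows:
  plan:
    - {"fingers": -1,"slide": [0,-0.01,0],"roll": 0}
    - {"fingers": -1,"slide": [0,-0.03,0],"roll": 0}
    - {"fingers": -1,"slide": [0,-0.055,0],"roll": 0}
    - {"fingers": -1,"slide": [0,-0.08,0],"roll": 0}
    - {"fingers": -1,"slide": [0,-0.1,0],"roll": 0}

```text
t: 4.78
tcp_pos: [0.4718, -0.1097, 0.1239]
orientation: [-1.572, -0.0, 1.571]
contact_force: [0.2, 0.8, -1.5]
grip_width: 0.528
```

Call:
play_rows:
  plan:
    - {"fingers": -1,"slide": [-0.012,0,-0.01],"roll": 0}
    - {"fingers": -1,"slide": [-0.032,0,-0.027],"roll": 0}
    - {"fingers": -1,"slide": [-0.053,0,-0.045],"roll": 0}
    - {"fingers": -1,"slide": [-0.074,0,-0.063],"roll": 0}
    - {"fingers": -1,"slide": [-0.095,0,-0.0805],"roll": 0}

```text
t: 5.2
tcp_pos: [0.5526, -0.2056, 0.1221]
orientation: [-1.571, -0.0, 1.571]
contact_force: [0.4, 0.8, -0.8]
grip_width: 0.533
```

Call:
play_rows:
  plan:
    - {"fingers": -1,"slide": [-0.022,0,-0.018],"roll": 0}
    - {"fingers": -1,"slide": [-0.044,0,-0.037],"roll": 0}
    - {"fingers": -1,"slide": [-0.066,0,-0.056],"roll": 0}
    - {"fingers": -1,"slide": [-0.085,0,-0.072],"roll": 0}
    - {"fingers": -1,"slide": [-0.095,0,-0.0805],"roll": 0}

```text
t: 5.62
tcp_pos: [0.6336, -0.302, 0.121]
orientation: [-1.571, 0.0, 1.569]
contact_force: [0.8, 0.4, -0.7]
grip_width: 0.528
```

Call:
play_rows:
  plan:
    - {"fingers": -1,"slide": [0,0.01,0],"roll": 0}
    - {"fingers": -1,"slide": [0,0.03,0],"roll": 0}
    - {"fingers": -1,"slide": [0,0.05,0],"roll": 0}
    - {"fingers": -1,"slide": [0,0.065,0],"roll": 0}
    - {"fingers": -1,"slide": [0,0.075,0],"roll": 0}

```text
t: 6.03
tcp_pos: [0.6302, -0.2985, 0.0442]
orientation: [-1.566, -0.002, 1.57]
contact_force: [0.2, 0.3, -0.7]
grip_width: 0.529
```

Call:
play_rows:
  plan:
    - {"fingers": -1,"slide": [0,0.008,0],"roll": 0}
    - {"fingers": -1,"slide": [0,0.015,0],"roll": 0}
    - {"fingers": -1,"slide": [0,0.02,0],"roll": 0}
    - {"fingers": -1,"slide": [0,0.023,0],"roll": 0}
    - {"fingers": -1,"slide": [0,0.023,0],"roll": 0}

```text
t: 6.45
tcp_pos: [0.6328, -0.2997, 0.0253]
orientation: [-1.572, 0.0, 1.571]
contact_force: [-1.1, 0.4, -0.6]
grip_width: 0.53
```

```bash
python3 - <<'E'
from bench import arm
import cv2
s=arm.get_image('scene');cv2.imwrite('pics/scene2.png',cv2.resize(s[250:450,50:290],None,fx=3,fy=3)[:600])
o=arm.get_obs();print(o['tcp_pos'],o['contact_force'])
E
```

```text
[ 0.63288533 -0.29979586  0.02535082] [-0.1085185  -0.04291321 -0.83830207]
```

View pics/scene2.png

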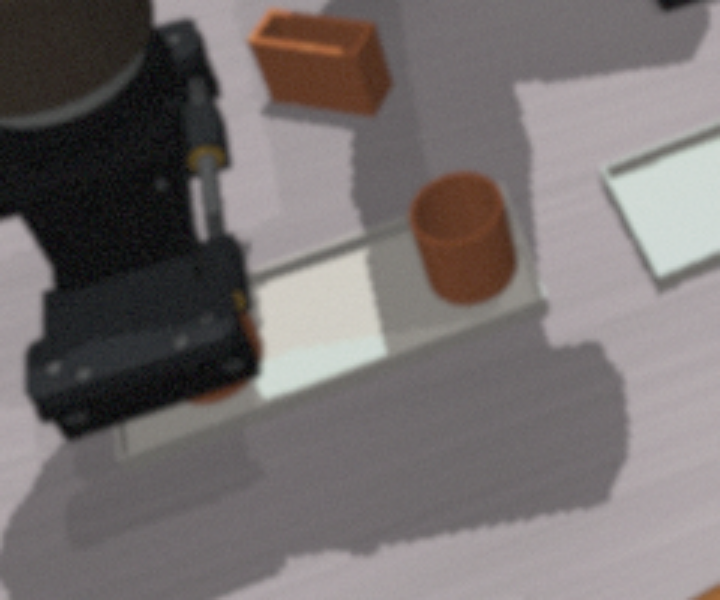

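The held ring is over the free end of its tray, clear of the lip and specimen. I'll release it, retreat and go to the oblong.

Call:
play_rows:
  plan:
    - {"fingers": 1,"slide": [0,0,0],"roll": 0}
    - {"fingers": 1,"slide": [0,0,0],"roll": 0}
    - {"fingers": 1,"slide": [0,0,0],"roll": 0}
    - {"fingers": 1,"slide": [0,0,0],"roll": 0}
    - {"fingers": 1,"slide": [0,0,0],"roll": 0}

```text
t: 6.92
tcp_pos: [0.6324, -0.2998, 0.0247]
orientation: [-1.571, 0.0, 1.571]
contact_force: [0.5, 0.7, 0.3]
grip_width: 0.821
```

Call:
play_rows:
  plan:
    - {"fingers": 0.6,"slide": [0,-0.015,0],"roll": 0}
    - {"fingers": 0.6,"slide": [0,-0.035,0],"roll": 0}
    - {"fingers": 0.6,"slide": [0,-0.06,0],"roll": 0}
    - {"fingers": 0.6,"slide": [0,-0.085,0],"roll": 0}
    - {"fingers": 0.6,"slide": [0,-0.1,0],"roll": 0}

```text
t: 7.33
tcp_pos: [0.6335, -0.3003, 0.1279]
orientation: [-1.575, 0.002, 1.571]
contact_force: [0.2, -0.1, 0.4]
grip_width: 0.802
```

Call:
play_rows:
  plan:
    - {"fingers": 0.15,"slide": [0.016,0,0.032],"roll": 7}
    - {"fingers": 0.15,"slide": [0.032,0,0.064],"roll": 14}
    - {"fingers": 0.15,"slide": [0.048,0,0.096],"roll": 21}
    - {"fingers": 0.15,"slide": [0.064,0,0.128],"roll": 28}
    - {"fingers": 0.15,"slide": [0.079,0,0.159],"roll": 35}

```text
t: 7.75
tcp_pos: [0.4715, -0.2201, 0.1246]
orientation: [-1.571, -0.0, 0.954]
contact_force: [-0.1, 0.7, 1.6]
grip_width: 0.593
```

Call:
play_rows:
  plan:
    - {"fingers": 0.15,"slide": [0,0,0],"roll": 0}
    - {"fingers": 0.15,"slide": [0,0,0],"roll": 0}
    - {"fingers": 0.15,"slide": [0,0,0],"roll": 0}
    - {"fingers": 0.15,"slide": [0,0,0],"roll": 0}
    - {"fingers": 0.15,"slide": [0,0,0],"roll": 0}

```text
t: 8.17
tcp_pos: [0.4746, -0.2211, 0.1245]
orientation: [-1.572, -0.0, 0.96]
contact_force: [0.3, 0.1, -0.6]
grip_width: 0.577
```

```bash
python3 - <<'E'
from bench import arm
import cv2
s=arm.get_image('scene');cv2.imwrite('pics/scene3.png',s)
E
```

```text
(no output)
```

View pics/scene3.png

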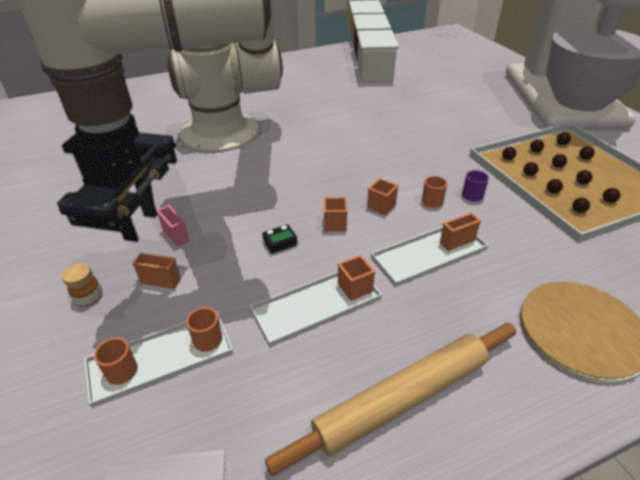

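Ring B stands upright in the round tray at (116,362). The jaws are above the oblong (157,270), clear of the pink look-alike and the jar.

Call:
play_rows:
  plan:
    - {"fingers": 0.15,"slide": [0,0.025,0],"roll": 0}
    - {"fingers": 0.15,"slide": [0,0.05,0],"roll": 0}
    - {"fingers": 0.15,"slide": [0,0.075,0],"roll": 0}
    - {"fingers": 0.15,"slide": [0,0.094,0],"roll": 0}
    - {"fingers": 0.15,"slide": [0,0.102,0],"roll": 0}

```text
t: 8.63
tcp_pos: [0.472, -0.2207, 0.0195]
orientation: [-1.566, 0.002, 0.959]
contact_force: [0.4, -0.6, -0.9]
grip_width: 0.574
```

Call:
play_rows:
  plan:
    - {"fingers": -1,"slide": [0,0,0],"roll": 0}
    - {"fingers": -1,"slide": [0,0,0],"roll": 0}
    - {"fingers": -1,"slide": [0,0,0],"roll": 0}
    - {"fingers": -1,"slide": [0,0,0],"roll": 0}
    - {"fingers": -1,"slide": [0,0,0],"roll": 0}

```text
t: 9.05
tcp_pos: [0.4741, -0.2208, 0.0238]
orientation: [-1.573, -0.001, 0.96]
contact_force: [0.3, 1.5, 0.0]
grip_width: 0.297
```

Call:
play_rows:
  plan:
    - {"fingers": -1,"slide": [0,0,0],"roll": 0}
    - {"fingers": -1,"slide": [0,0,0],"roll": 0}
    - {"fingers": -1,"slide": [0,0,0],"roll": 0}
    - {"fingers": -1,"slide": [0,0,0],"roll": 0}
    - {"fingers": -1,"slide": [0,0,0],"roll": 0}

```text
t: 9.47
tcp_pos: [0.4741, -0.2208, 0.0237]
orientation: [-1.573, -0.001, 0.96]
contact_force: [-0.4, 0.7, 6.8]
grip_width: 0.299
```

Call:
play_rows:
  plan:
    - {"fingers": -1,"slide": [0,-0.01,0],"roll": 0}
    - {"fingers": -1,"slide": [0,-0.03,0],"roll": 0}
    - {"fingers": -1,"slide": [0,-0.055,0],"roll": 0}
    - {"fingers": -1,"slide": [0,-0.08,0],"roll": 0}
    - {"fingers": -1,"slide": [0,-0.1,0],"roll": 0}

```text
t: 9.88
tcp_pos: [0.4735, -0.2208, 0.1248]
orientation: [-1.572, -0.001, 0.96]
contact_force: [0.6, 0.0, -0.3]
grip_width: 0.298
```

Call:
play_rows:
  plan:
    - {"fingers": -1,"slide": [0,0,0],"roll": -7}
    - {"fingers": -1,"slide": [0,0,0],"roll": -14}
    - {"fingers": -1,"slide": [0,0,0],"roll": -21}
    - {"fingers": -1,"slide": [0,0,0],"roll": -28}
    - {"fingers": -1,"slide": [0,0,0],"roll": -35}

```text
t: 10.3
tcp_pos: [0.473, -0.2207, 0.123]
orientation: [-1.571, -0.0, 1.577]
contact_force: [-0.4, -0.2, -0.1]
grip_width: 0.296
```

Call:
play_rows:
  plan:
    - {"fingers": -1,"slide": [0.02,0,-0.006],"roll": 0}
    - {"fingers": -1,"slide": [0.05,0,-0.015],"roll": 0}
    - {"fingers": -1,"slide": [0.08,0,-0.024],"roll": 0}
    - {"fingers": -1,"slide": [0.111,0,-0.033],"roll": 0}
    - {"fingers": -1,"slide": [0.143,0,-0.043],"roll": 0}

```text
t: 10.72
tcp_pos: [0.5161, -0.0765, 0.123]
orientation: [-1.571, -0.0, 1.57]
contact_force: [-0.1, -1.1, -0.4]
grip_width: 0.295
```

Call:
play_rows:
  plan:
    - {"fingers": -1,"slide": [0.03,0,-0.009],"roll": 0}
    - {"fingers": -1,"slide": [0.06,0,-0.018],"roll": 0}
    - {"fingers": -1,"slide": [0.09,0,-0.027],"roll": 0}
    - {"fingers": -1,"slide": [0.12,0,-0.036],"roll": 0}
    - {"fingers": -1,"slide": [0.147,0,-0.043],"roll": 0}

```text
t: 11.13
tcp_pos: [0.5596, 0.0711, 0.1231]
orientation: [-1.571, -0.0, 1.571]
contact_force: [-0.2, 0.2, -0.6]
grip_width: 0.298
```

Call:
play_rows:
  plan:
    - {"fingers": -1,"slide": [0.035,0,-0.011],"roll": 0}
    - {"fingers": -1,"slide": [0.07,0,-0.022],"roll": 0}
    - {"fingers": -1,"slide": [0.105,0,-0.033],"roll": 0}
    - {"fingers": -1,"slide": [0.13,0,-0.04],"roll": 0}
    - {"fingers": -1,"slide": [0.141,0,-0.043],"roll": 0}

```text
t: 11.55
tcp_pos: [0.603, 0.2136, 0.1227]
orientation: [-1.572, -0.001, 1.574]
contact_force: [0.8, 0.6, -0.9]
grip_width: 0.294
```

Call:
play_rows:
  plan:
    - {"fingers": -1,"slide": [0,0.01,0],"roll": 0}
    - {"fingers": -1,"slide": [0,0.03,0],"roll": 0}
    - {"fingers": -1,"slide": [0,0.05,0],"roll": 0}
    - {"fingers": -1,"slide": [0,0.065,0],"roll": 0}
    - {"fingers": -1,"slide": [0,0.075,0],"roll": 0}

```text
t: 11.97
tcp_pos: [0.6004, 0.208, 0.0452]
orientation: [-1.567, 0.002, 1.569]
contact_force: [0.1, -0.7, -0.4]
grip_width: 0.299
```

```bash
python3 - <<'E'
from bench import arm
import cv2
s=arm.get_image('scene');cv2.imwrite('pics/scene4.png',cv2.resize(s[120:320,300:540],None,fx=3,fy=3)[:600])
o=arm.get_obs();print(o['tcp_pos'],o['contact_force'])
E
```

```text
[0.5998055  0.20773377 0.043724  ] [-0.54252808 -0.15394283 -2.30642331]
```

View pics/scene4.png

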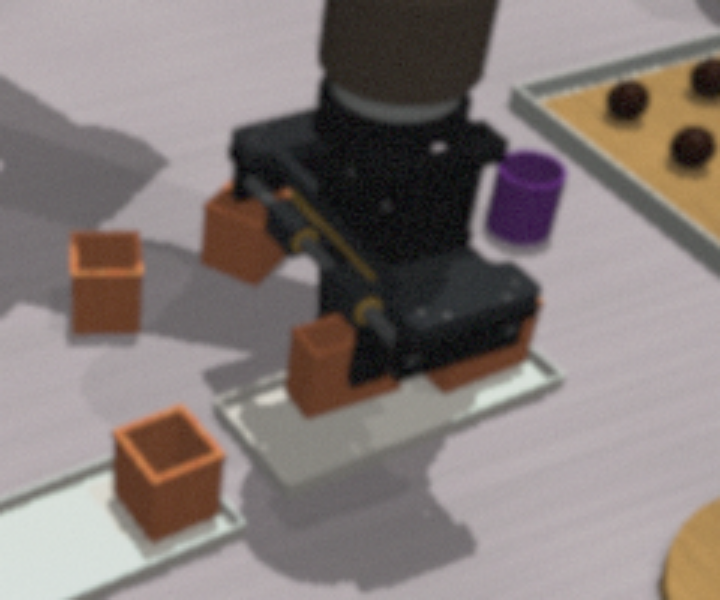

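The oblong is 20 mm above the free floor of its tray, with clear space to the specimen. I'll lower it, release it, and go over ring A.

Call:
play_rows:
  plan:
    - {"fingers": -1,"slide": [0,0.008,0],"roll": 0}
    - {"fingers": -1,"slide": [0,0.015,0],"roll": 0}
    - {"fingers": -1,"slide": [0,0.02,0],"roll": 0}
    - {"fingers": -1,"slide": [0,0.023,0],"roll": 0}
    - {"fingers": -1,"slide": [0,0.023,0],"roll": 0}

```text
t: 12.43
tcp_pos: [0.6026, 0.2102, 0.0257]
orientation: [-1.571, 0.0, 1.571]
contact_force: [-0.6, -0.7, 2.9]
grip_width: 0.301
```

Call:
play_rows:
  plan:
    - {"fingers": 1,"slide": [0,0,0],"roll": 0}
    - {"fingers": 1,"slide": [0,0,0],"roll": 0}
    - {"fingers": 1,"slide": [0,0,0],"roll": 0}
    - {"fingers": 1,"slide": [0,0,0],"roll": 0}
    - {"fingers": 1,"slide": [0,0,0],"roll": 0}

```text
t: 12.85
tcp_pos: [0.6024, 0.2103, 0.0245]
orientation: [-1.571, -0.0, 1.571]
contact_force: [0.7, -0.1, 0.1]
grip_width: 0.592
```

Call:
play_rows:
  plan:
    - {"fingers": 1,"slide": [0,-0.015,0],"roll": 0}
    - {"fingers": 1,"slide": [0,-0.035,0],"roll": 0}
    - {"fingers": 1,"slide": [0,-0.06,0],"roll": 0}
    - {"fingers": 1,"slide": [0,-0.085,0],"roll": 0}
    - {"fingers": 1,"slide": [0,-0.1,0],"roll": 0}

```text
t: 13.27
tcp_pos: [0.6035, 0.2108, 0.1275]
orientation: [-1.574, -0.001, 1.571]
contact_force: [0.0, 0.9, 0.5]
grip_width: 0.955
```

Call:
play_rows:
  plan:
    - {"fingers": 1,"slide": [0.025,0,0.026],"roll": 0}
    - {"fingers": 1,"slide": [0.05,0,0.052],"roll": 0}
    - {"fingers": 1,"slide": [0.075,0,0.078],"roll": 0}
    - {"fingers": 1,"slide": [0.1,0,0.105],"roll": 0}
    - {"fingers": 1,"slide": [0.125,0,0.131],"roll": 0}

```text
t: 13.68
tcp_pos: [0.47, 0.3361, 0.1247]
orientation: [-1.571, -0.0, 1.57]
contact_force: [1.0, 0.2, -0.1]
grip_width: 0.999
```

Call:
play_rows:
  plan:
    - {"fingers": 1,"slide": [0,0,0],"roll": 0}
    - {"fingers": 1,"slide": [0,0,0],"roll": 0}
    - {"fingers": 1,"slide": [0,0,0],"roll": 0}
    - {"fingers": 1,"slide": [0,0,0],"roll": 0}
    - {"fingers": 1,"slide": [0,0,0],"roll": 0}

```text
t: 14.1
tcp_pos: [0.4721, 0.3344, 0.1244]
orientation: [-1.571, 0.0, 1.569]
contact_force: [-0.1, -0.0, 0.1]
grip_width: 1.0
```

```bash
python3 - <<'E'
from bench import arm
import cv2
s=arm.get_image('scene');cv2.imwrite('pics/scene5.png',s)
o=arm.get_obs();print(o['tcp_pos'],o['orientation'],o['joint_positions'])
E
```

```text
[0.47211247 0.33440217 0.12438816] [-1.57067327e+00  2.11172130e-04  1.56886826e+00] [ 8.96149455e-01  3.94784652e-01 -2.43165665e-01  4.39860068e-05
 -9.33087851e-01 -8.98103727e-01]
```

View pics/scene5.png

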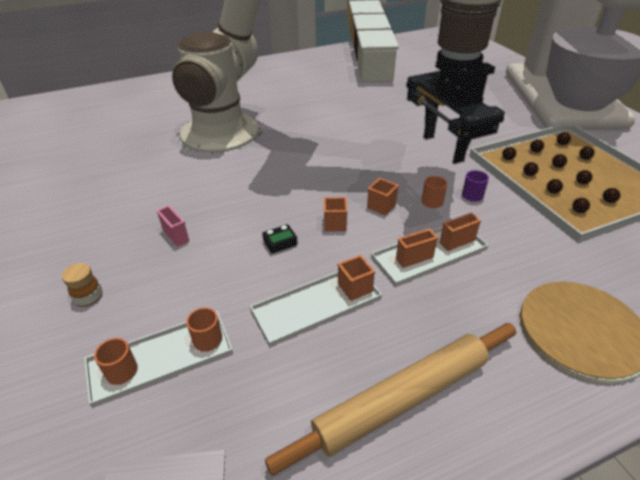

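The oblong stands in its tray at (417,247). Next is ring A (434,191), with the purple ring well outside the jaws' plane.

Call:
play_rows:
  plan:
    - {"fingers": 1,"slide": [0,0.025,0],"roll": 0}
    - {"fingers": 1,"slide": [0,0.05,0],"roll": 0}
    - {"fingers": 1,"slide": [0,0.075,0],"roll": 0}
    - {"fingers": 1,"slide": [0,0.094,0],"roll": 0}
    - {"fingers": 1,"slide": [0,0.102,0],"roll": 0}

```text
t: 14.57
tcp_pos: [0.4706, 0.3331, 0.0196]
orientation: [-1.567, 0.004, 1.569]
contact_force: [0.8, 0.2, -0.1]
grip_width: 1.003
```

Call:
play_rows:
  plan:
    - {"fingers": -1,"slide": [0,0,0],"roll": 0}
    - {"fingers": -1,"slide": [0,0,0],"roll": 0}
    - {"fingers": -1,"slide": [0,0,0],"roll": 0}
    - {"fingers": -1,"slide": [0,0,0],"roll": 0}
    - {"fingers": -1,"slide": [0,0,0],"roll": 0}

```text
t: 14.98
tcp_pos: [0.472, 0.3359, 0.0239]
orientation: [-1.573, -0.002, 1.571]
contact_force: [0.7, 0.1, -0.3]
grip_width: 0.706
```

Call:
play_rows:
  plan:
    - {"fingers": -1,"slide": [0,0,0],"roll": 0}
    - {"fingers": -1,"slide": [0,0,0],"roll": 0}
    - {"fingers": -1,"slide": [0,0,0],"roll": 0}
    - {"fingers": -1,"slide": [0,0,0],"roll": 0}
    - {"fingers": -1,"slide": [0,0,0],"roll": 0}

```text
t: 15.4
tcp_pos: [0.4715, 0.3355, 0.0231]
orientation: [-1.571, -0.0, 1.571]
contact_force: [-0.3, 0.0, 4.0]
grip_width: 0.522
```

Call:
play_rows:
  plan:
    - {"fingers": -1,"slide": [0,-0.01,0],"roll": 0}
    - {"fingers": -1,"slide": [0,-0.03,0],"roll": 0}
    - {"fingers": -1,"slide": [0,-0.055,0],"roll": 0}
    - {"fingers": -1,"slide": [0,-0.08,0],"roll": 0}
    - {"fingers": -1,"slide": [0,-0.1,0],"roll": 0}

```text
t: 15.82
tcp_pos: [0.4716, 0.3355, 0.1247]
orientation: [-1.572, -0.001, 1.571]
contact_force: [0.4, 0.0, -0.1]
grip_width: 0.526
```

Call:
play_rows:
  plan:
    - {"fingers": -1,"slide": [-0.02,0,-0.006],"roll": 0}
    - {"fingers": -1,"slide": [-0.05,0,-0.014],"roll": 0}
    - {"fingers": -1,"slide": [-0.08,0,-0.023],"roll": 0}
    - {"fingers": -1,"slide": [-0.11,0,-0.031],"roll": 0}
    - {"fingers": -1,"slide": [-0.14,0,-0.04],"roll": 0}

```text
t: 16.23
tcp_pos: [0.5112, 0.1939, 0.123]
orientation: [-1.571, -0.0, 1.571]
contact_force: [0.2, -0.6, -0.7]
grip_width: 0.523
```

Call:
play_rows:
  plan:
    - {"fingers": -1,"slide": [-0.03,0,-0.008],"roll": 0}
    - {"fingers": -1,"slide": [-0.06,0,-0.016],"roll": 0}
    - {"fingers": -1,"slide": [-0.09,0,-0.024],"roll": 0}
    - {"fingers": -1,"slide": [-0.12,0,-0.032],"roll": 0}
    - {"fingers": -1,"slide": [-0.15,0,-0.04],"roll": 0}

```text
t: 16.65
tcp_pos: [0.5513, 0.0437, 0.1229]
orientation: [-1.571, -0.0, 1.571]
contact_force: [1.3, 0.0, -0.0]
grip_width: 0.529
```

Call:
play_rows:
  plan:
    - {"fingers": -1,"slide": [-0.03,0,-0.008],"roll": 0}
    - {"fingers": -1,"slide": [-0.06,0,-0.016],"roll": 0}
    - {"fingers": -1,"slide": [-0.09,0,-0.024],"roll": 0}
    - {"fingers": -1,"slide": [-0.12,0,-0.032],"roll": 0}
    - {"fingers": -1,"slide": [-0.15,0,-0.04],"roll": 0}

```text
t: 17.07
tcp_pos: [0.5913, -0.1063, 0.1228]
orientation: [-1.571, -0.0, 1.571]
contact_force: [0.5, 0.0, -0.2]
grip_width: 0.52
```

Call:
play_rows:
  plan:
    - {"fingers": -1,"slide": [-0.03,0,-0.009],"roll": 0}
    - {"fingers": -1,"slide": [-0.06,0,-0.018],"roll": 0}
    - {"fingers": -1,"slide": [-0.09,0,-0.027],"roll": 0}
    - {"fingers": -1,"slide": [-0.115,0,-0.035],"roll": 0}
    - {"fingers": -1,"slide": [-0.13,0,-0.039],"roll": 0}

```text
t: 17.48
tcp_pos: [0.6305, -0.2374, 0.1224]
orientation: [-1.571, 0.0, 1.569]
contact_force: [0.5, 0.7, -0.3]
grip_width: 0.523
```

Call:
play_rows:
  plan:
    - {"fingers": -1,"slide": [0,0,0],"roll": 0}
    - {"fingers": -1,"slide": [0,0,0],"roll": 0}
    - {"fingers": -1,"slide": [0,0,0],"roll": 0}
    - {"fingers": -1,"slide": [0,0,0],"roll": 0}
    - {"fingers": -1,"slide": [0,0,0],"roll": 0}

```text
t: 17.9
tcp_pos: [0.6302, -0.2334, 0.1229]
orientation: [-1.571, -0.0, 1.572]
contact_force: [0.2, 0.2, -0.4]
grip_width: 0.523
```

Call:
play_rows:
  plan:
    - {"fingers": -1,"slide": [0,0.01,0],"roll": 0}
    - {"fingers": -1,"slide": [0,0.03,0],"roll": 0}
    - {"fingers": -1,"slide": [0,0.05,0],"roll": 0}
    - {"fingers": -1,"slide": [0,0.065,0],"roll": 0}
    - {"fingers": -1,"slide": [0,0.075,0],"roll": 0}

```text
t: 18.32
tcp_pos: [0.6289, -0.2338, 0.0449]
orientation: [-1.567, -0.001, 1.571]
contact_force: [-1.0, -0.4, -0.4]
grip_width: 0.522
```

Call:
play_rows:
  plan:
    - {"fingers": -1,"slide": [0,0.008,0],"roll": 0}
    - {"fingers": -1,"slide": [0,0.015,0],"roll": 0}
    - {"fingers": -1,"slide": [0,0.02,0],"roll": 0}
    - {"fingers": -1,"slide": [0,0.023,0],"roll": 0}
    - {"fingers": -1,"slide": [0,0.023,0],"roll": 0}

```text
t: 18.73
tcp_pos: [0.6309, -0.2348, 0.0254]
orientation: [-1.572, 0.0, 1.571]
contact_force: [-0.3, 0.4, 0.4]
grip_width: 0.526
```

Call:
play_rows:
  plan:
    - {"fingers": 1,"slide": [0,0,0],"roll": 0}
    - {"fingers": 1,"slide": [0,0,0],"roll": 0}
    - {"fingers": 1,"slide": [0,0,0],"roll": 0}
    - {"fingers": 1,"slide": [0,0,0],"roll": 0}
    - {"fingers": 1,"slide": [0,0,0],"roll": 0}

```text
t: 19.15
tcp_pos: [0.6304, -0.2348, 0.0247]
orientation: [-1.571, 0.0, 1.571]
contact_force: [0.5, 0.9, 0.3]
grip_width: 0.818
```

Call:
play_rows:
  plan:
    - {"fingers": 1,"slide": [0,-0.015,0],"roll": 0}
    - {"fingers": 1,"slide": [0,-0.035,0],"roll": 0}
    - {"fingers": 1,"slide": [0,-0.06,0],"roll": 0}
    - {"fingers": 1,"slide": [0,-0.085,0],"roll": 0}
    - {"fingers": 1,"slide": [0,-0.1,0],"roll": 0}

```text
t: 19.57
tcp_pos: [0.6315, -0.2352, 0.1277]
orientation: [-1.575, 0.001, 1.571]
contact_force: [0.2, 0.7, -0.7]
grip_width: 0.996
```

Call:
play_rows:
  plan:
    - {"fingers": 1,"slide": [0.035,0,0.017],"roll": 0}
    - {"fingers": 1,"slide": [0.07,0,0.034],"roll": 0}
    - {"fingers": 1,"slide": [0.105,0,0.051],"roll": 0}
    - {"fingers": 1,"slide": [0.14,0,0.069],"roll": 0}
    - {"fingers": 1,"slide": [0.175,0,0.087],"roll": 0}

```text
t: 19.98
tcp_pos: [0.5424, -0.0585, 0.1247]
orientation: [-1.571, -0.0, 1.57]
contact_force: [0.3, 1.4, 1.1]
grip_width: 0.999
```

Call:
play_rows:
  plan:
    - {"fingers": 1,"slide": [0.036,0,0.017],"roll": 5}
    - {"fingers": 1,"slide": [0.072,0,0.034],"roll": 10}
    - {"fingers": 1,"slide": [0.108,0,0.051],"roll": 15}
    - {"fingers": 1,"slide": [0.144,0,0.069],"roll": 20}
    - {"fingers": 1,"slide": [0.18,0,0.087],"roll": 23}

```text
t: 20.4
tcp_pos: [0.4554, 0.1218, 0.1249]
orientation: [-1.571, -0.001, 1.165]
contact_force: [1.9, 0.5, 0.4]
grip_width: 0.999
```

Call:
play_rows:
  plan:
    - {"fingers": 1,"slide": [0,0,0],"roll": 0}
    - {"fingers": 1,"slide": [0,0,0],"roll": 0}
    - {"fingers": 1,"slide": [0,0,0],"roll": 0}
    - {"fingers": 1,"slide": [0,0,0],"roll": 0}
    - {"fingers": 1,"slide": [0,0,0],"roll": 0}

```text
t: 20.82
tcp_pos: [0.4568, 0.1192, 0.1245]
orientation: [-1.571, 0.0, 1.167]
contact_force: [-0.8, 0.6, 0.3]
grip_width: 1.006
```

```bash
python3 - <<'E'
from bench import arm
import cv2
s=arm.get_image('scene');cv2.imwrite('pics/scene6.png',s)
o=arm.get_obs();print(o['tcp_pos'],o['orientation'])
E
```

```text
[0.4567729  0.11912681 0.1244287 ] [-1.57070018e+00  2.38826106e-04  1.16694856e+00]
```

View pics/scene6.png

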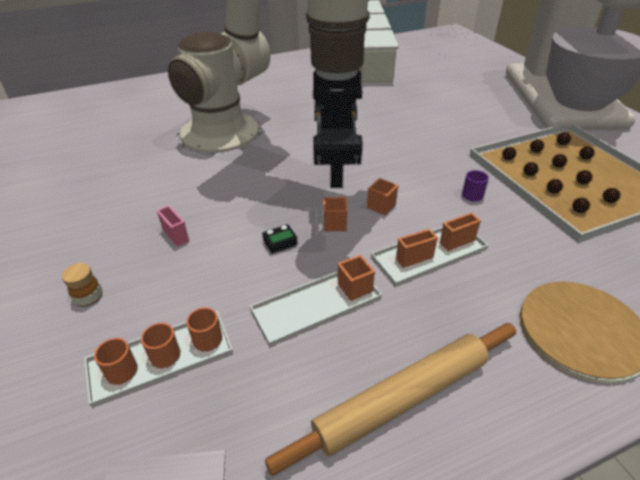

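Both rings stand in the round tray at (116,362) and (161,346), beside the specimen. The gripper is over square B (335,214), aligned with its sides.

Call:
play_rows:
  plan:
    - {"fingers": 1,"slide": [0,0.025,0],"roll": 0}
    - {"fingers": 1,"slide": [0,0.05,0],"roll": 0}
    - {"fingers": 1,"slide": [0,0.075,0],"roll": 0}
    - {"fingers": 1,"slide": [0,0.094,0],"roll": 0}
    - {"fingers": 1,"slide": [0,0.102,0],"roll": 0}

```text
t: 21.28
tcp_pos: [0.4552, 0.1184, 0.02]
orientation: [-1.568, 0.004, 1.167]
contact_force: [-0.0, 0.0, 0.3]
grip_width: 1.0
```

Call:
play_rows:
  plan:
    - {"fingers": -1,"slide": [0,0,0],"roll": 0}
    - {"fingers": -1,"slide": [0,0,0],"roll": 0}
    - {"fingers": -1,"slide": [0,0,0],"roll": 0}
    - {"fingers": -1,"slide": [0,0,0],"roll": 0}
    - {"fingers": -1,"slide": [0,0,0],"roll": 0}

```text
t: 21.7
tcp_pos: [0.457, 0.1207, 0.0236]
orientation: [-1.572, -0.002, 1.169]
contact_force: [1.0, -0.1, 0.6]
grip_width: 0.708
```

Call:
play_rows:
  plan:
    - {"fingers": -1,"slide": [0,0,0],"roll": 0}
    - {"fingers": -1,"slide": [0,0,0],"roll": 0}
    - {"fingers": -1,"slide": [0,0,0],"roll": 0}
    - {"fingers": -1,"slide": [0,0,0],"roll": 0}
    - {"fingers": -1,"slide": [0,0,0],"roll": 0}

```text
t: 22.12
tcp_pos: [0.4565, 0.1205, 0.0229]
orientation: [-1.571, -0.0, 1.17]
contact_force: [-1.8, 0.3, 4.4]
grip_width: 0.504
```

Call:
play_rows:
  plan:
    - {"fingers": -1,"slide": [0,-0.01,0],"roll": 0}
    - {"fingers": -1,"slide": [0,-0.03,0],"roll": 0}
    - {"fingers": -1,"slide": [0,-0.055,0],"roll": 0}
    - {"fingers": -1,"slide": [0,-0.08,0],"roll": 0}
    - {"fingers": -1,"slide": [0,-0.1,0],"roll": 0}

```text
t: 22.53
tcp_pos: [0.4565, 0.1203, 0.124]
orientation: [-1.571, -0.001, 1.169]
contact_force: [1.2, 1.1, -0.7]
grip_width: 0.506
```

Call:
play_rows:
  plan:
    - {"fingers": -1,"slide": [0,0,0],"roll": -5}
    - {"fingers": -1,"slide": [0,0,0],"roll": -10}
    - {"fingers": -1,"slide": [0,0,0],"roll": -15}
    - {"fingers": -1,"slide": [0,0,0],"roll": -20}
    - {"fingers": -1,"slide": [0,0,0],"roll": -23}

```text
t: 22.95
tcp_pos: [0.456, 0.1201, 0.1223]
orientation: [-1.57, 0.0, 1.574]
contact_force: [0.1, 0.7, -0.9]
grip_width: 0.505
```

Call:
play_rows:
  plan:
    - {"fingers": -1,"slide": [-0.015,0,-0.016],"roll": 0}
    - {"fingers": -1,"slide": [-0.032,0,-0.034],"roll": 0}
    - {"fingers": -1,"slide": [-0.05,0,-0.052],"roll": 0}
    - {"fingers": -1,"slide": [-0.068,0,-0.071],"roll": 0}
    - {"fingers": -1,"slide": [-0.086,0,-0.09],"roll": 0}

```text
t: 23.37
tcp_pos: [0.5468, 0.0334, 0.1221]
orientation: [-1.57, 0.0, 1.571]
contact_force: [0.1, 0.9, -0.6]
grip_width: 0.507
```

Call:
play_rows:
  plan:
    - {"fingers": -1,"slide": [-0.02,0,-0.021],"roll": 0}
    - {"fingers": -1,"slide": [-0.04,0,-0.042],"roll": 0}
    - {"fingers": -1,"slide": [-0.06,0,-0.063],"roll": 0}
    - {"fingers": -1,"slide": [-0.078,0,-0.082],"roll": 0}
    - {"fingers": -1,"slide": [-0.086,0,-0.09],"roll": 0}

```text
t: 23.78
tcp_pos: [0.638, -0.0539, 0.1215]
orientation: [-1.571, 0.0, 1.569]
contact_force: [0.9, 0.1, -0.3]
grip_width: 0.504
```

Call:
play_rows:
  plan:
    - {"fingers": -1,"slide": [0,0,0],"roll": 0}
    - {"fingers": -1,"slide": [0,0,0],"roll": 0}
    - {"fingers": -1,"slide": [0,0,0],"roll": 0}
    - {"fingers": -1,"slide": [0,0,0],"roll": 0}
    - {"fingers": -1,"slide": [0,0,0],"roll": 0}

```text
t: 24.2
tcp_pos: [0.6357, -0.0508, 0.1229]
orientation: [-1.571, -0.0, 1.572]
contact_force: [-0.6, 0.4, -0.3]
grip_width: 0.504
```

Call:
play_rows:
  plan:
    - {"fingers": -1,"slide": [0,0.01,0],"roll": -1}
    - {"fingers": -1,"slide": [0,0.03,0],"roll": -2}
    - {"fingers": -1,"slide": [0,0.05,0],"roll": -3}
    - {"fingers": -1,"slide": [0,0.065,0],"roll": -4}
    - {"fingers": -1,"slide": [0,0.075,0],"roll": -4}

```text
t: 24.62
tcp_pos: [0.6348, -0.0514, 0.0451]
orientation: [-1.567, -0.0, 1.642]
contact_force: [-0.1, -0.2, -0.6]
grip_width: 0.503
```

Call:
play_rows:
  plan:
    - {"fingers": -1,"slide": [0,0.008,0],"roll": 0}
    - {"fingers": -1,"slide": [0,0.015,0],"roll": 0}
    - {"fingers": -1,"slide": [0,0.02,0],"roll": 0}
    - {"fingers": -1,"slide": [0,0.023,0],"roll": 0}
    - {"fingers": -1,"slide": [0,0.023,0],"roll": 0}

```text
t: 25.03
tcp_pos: [0.6368, -0.0516, 0.0252]
orientation: [-1.572, 0.0, 1.641]
contact_force: [0.4, -0.1, -0.5]
grip_width: 0.504
```

Call:
play_rows:
  plan:
    - {"fingers": 1,"slide": [0,0,0],"roll": 0}
    - {"fingers": 1,"slide": [0,0,0],"roll": 0}
    - {"fingers": 1,"slide": [0,0,0],"roll": 0}
    - {"fingers": 1,"slide": [0,0,0],"roll": 0}
    - {"fingers": 1,"slide": [0,0,0],"roll": 0}

```text
t: 25.45
tcp_pos: [0.6364, -0.0518, 0.0247]
orientation: [-1.571, -0.0, 1.64]
contact_force: [0.5, -0.3, -0.1]
grip_width: 0.799
```

Call:
play_rows:
  plan:
    - {"fingers": 1,"slide": [0,-0.015,0],"roll": 0}
    - {"fingers": 1,"slide": [0,-0.035,0],"roll": 0}
    - {"fingers": 1,"slide": [0,-0.06,0],"roll": 0}
    - {"fingers": 1,"slide": [0,-0.085,0],"roll": 2}
    - {"fingers": 1,"slide": [0,-0.1,0],"roll": 4}

```text
t: 25.87
tcp_pos: [0.6376, -0.0518, 0.1276]
orientation: [-1.575, 0.0, 1.569]
contact_force: [0.3, 0.5, 0.5]
grip_width: 0.993
```

Call:
play_rows:
  plan:
    - {"fingers": 1,"slide": [0.028,0,0.019],"roll": 0}
    - {"fingers": 1,"slide": [0.056,0,0.038],"roll": 0}
    - {"fingers": 1,"slide": [0.084,0,0.057],"roll": 0}
    - {"fingers": 1,"slide": [0.113,0,0.077],"roll": 0}
    - {"fingers": 1,"slide": [0.142,0,0.096],"roll": 0}

```text
t: 26.28
tcp_pos: [0.5392, 0.0912, 0.1247]
orientation: [-1.571, -0.0, 1.57]
contact_force: [-0.3, 0.5, 0.2]
grip_width: 1.0
```

Call:
play_rows:
  plan:
    - {"fingers": 1,"slide": [0.028,0,0.019],"roll": -6}
    - {"fingers": 1,"slide": [0.056,0,0.038],"roll": -12}
    - {"fingers": 1,"slide": [0.084,0,0.057],"roll": -18}
    - {"fingers": 1,"slide": [0.113,0,0.077],"roll": -25}
    - {"fingers": 1,"slide": [0.141,0,0.096],"roll": -31}

```text
t: 26.7
tcp_pos: [0.4432, 0.2325, 0.1248]
orientation: [-1.571, -0.0, 2.118]
contact_force: [-0.0, 0.2, -0.2]
grip_width: 0.997
```

Call:
play_rows:
  plan:
    - {"fingers": 1,"slide": [0,0,0],"roll": 0}
    - {"fingers": 1,"slide": [0,0,0],"roll": 0}
    - {"fingers": 1,"slide": [0,0,0],"roll": 0}
    - {"fingers": 1,"slide": [0,0,0],"roll": 0}
    - {"fingers": 1,"slide": [0,0,0],"roll": 0}

```text
t: 27.12
tcp_pos: [0.4449, 0.2304, 0.1245]
orientation: [-1.571, 0.0, 2.11]
contact_force: [0.3, 0.5, -0.1]
grip_width: 1.001
```

```bash
python3 - <<'E'
from bench import arm
import cv2
s=arm.get_image('scene');cv2.imwrite('pics/scene7.png',s)
o=arm.get_obs();print(o['tcp_pos'],o['orientation'])
E
```

```text
[0.44487296 0.23033643 0.12446244] [-1.57059430e+00  5.11056632e-05  2.10952880e+00]
```

View pics/scene7.png

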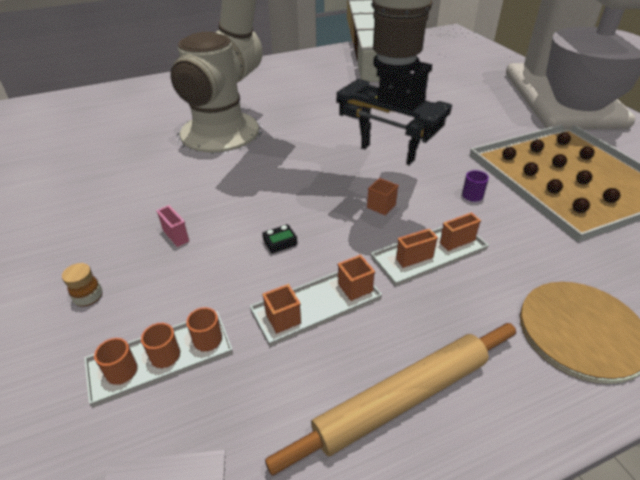

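Square B stands in its tray at (283,308). The gripper is over the last one, square A (382,196).

Call:
play_rows:
  plan:
    - {"fingers": 1,"slide": [0,0.025,0],"roll": 0}
    - {"fingers": 1,"slide": [0,0.05,0],"roll": 0}
    - {"fingers": 1,"slide": [0,0.075,0],"roll": 0}
    - {"fingers": 1,"slide": [0,0.094,0],"roll": 0}
    - {"fingers": 1,"slide": [0,0.102,0],"roll": 0}

```text
t: 27.58
tcp_pos: [0.4435, 0.2293, 0.02]
orientation: [-1.566, 0.001, 2.109]
contact_force: [-1.3, -0.2, -0.5]
grip_width: 0.999
```

Call:
play_rows:
  plan:
    - {"fingers": -1,"slide": [0,0,0],"roll": 0}
    - {"fingers": -1,"slide": [0,0,0],"roll": 0}
    - {"fingers": -1,"slide": [0,0,0],"roll": 0}
    - {"fingers": -1,"slide": [0,0,0],"roll": 0}
    - {"fingers": -1,"slide": [0,0,0],"roll": 0}

```text
t: 28.0
tcp_pos: [0.445, 0.2318, 0.0237]
orientation: [-1.573, -0.001, 2.112]
contact_force: [-0.1, -0.5, 0.2]
grip_width: 0.709
```

Call:
play_rows:
  plan:
    - {"fingers": -1,"slide": [0,0,0],"roll": 0}
    - {"fingers": -1,"slide": [0,0,0],"roll": 0}
    - {"fingers": -1,"slide": [0,0,0],"roll": 0}
    - {"fingers": -1,"slide": [0,0,0],"roll": 0}
    - {"fingers": -1,"slide": [0,0,0],"roll": 0}

```text
t: 28.42
tcp_pos: [0.4442, 0.2312, 0.0229]
orientation: [-1.571, 0.0, 2.112]
contact_force: [-1.5, -0.4, 3.7]
grip_width: 0.505
```

Call:
play_rows:
  plan:
    - {"fingers": -1,"slide": [0,-0.01,0],"roll": 0}
    - {"fingers": -1,"slide": [0,-0.03,0],"roll": 0}
    - {"fingers": -1,"slide": [0,-0.055,0],"roll": 0}
    - {"fingers": -1,"slide": [0,-0.08,0],"roll": 0}
    - {"fingers": -1,"slide": [0,-0.1,0],"roll": 0}

```text
t: 28.83
tcp_pos: [0.4447, 0.2316, 0.124]
orientation: [-1.572, -0.0, 2.112]
contact_force: [-0.5, 1.2, -1.7]
grip_width: 0.506
```

Call:
play_rows:
  plan:
    - {"fingers": -1,"slide": [0,0,0],"roll": 6}
    - {"fingers": -1,"slide": [0,0,0],"roll": 13}
    - {"fingers": -1,"slide": [0,0,0],"roll": 20}
    - {"fingers": -1,"slide": [0,0,0],"roll": 26}
    - {"fingers": -1,"slide": [0,0,0],"roll": 31}

```text
t: 29.25
tcp_pos: [0.4442, 0.2313, 0.1223]
orientation: [-1.571, -0.0, 1.566]
contact_force: [-0.2, 0.4, -0.7]
grip_width: 0.508
```

Call:
play_rows:
  plan:
    - {"fingers": -1,"slide": [-0.018,0,-0.015],"roll": 0}
    - {"fingers": -1,"slide": [-0.04,0,-0.034],"roll": 0}
    - {"fingers": -1,"slide": [-0.062,0,-0.053],"roll": 0}
    - {"fingers": -1,"slide": [-0.085,0,-0.073],"roll": 0}
    - {"fingers": -1,"slide": [-0.109,0,-0.0935],"roll": 0}

```text
t: 29.67
tcp_pos: [0.5385, 0.1214, 0.1222]
orientation: [-1.571, -0.0, 1.571]
contact_force: [0.3, 0.4, -0.6]
grip_width: 0.507
```

Call:
play_rows:
  plan:
    - {"fingers": -1,"slide": [-0.025,0,-0.021],"roll": 0}
    - {"fingers": -1,"slide": [-0.05,0,-0.043],"roll": 0}
    - {"fingers": -1,"slide": [-0.075,0,-0.064],"roll": 0}
    - {"fingers": -1,"slide": [-0.098,0,-0.084],"roll": 0}
    - {"fingers": -1,"slide": [-0.109,0,-0.0935],"roll": 0}

```text
t: 30.08
tcp_pos: [0.6332, 0.0106, 0.1217]
orientation: [-1.571, 0.0, 1.568]
contact_force: [1.1, 0.5, 0.3]
grip_width: 0.5
```

Call:
play_rows:
  plan:
    - {"fingers": -1,"slide": [0,0,0],"roll": 0}
    - {"fingers": -1,"slide": [0,0,0],"roll": 0}
    - {"fingers": -1,"slide": [0,0,0],"roll": 0}
    - {"fingers": -1,"slide": [0,0,0],"roll": 0}
    - {"fingers": -1,"slide": [0,0,0],"roll": 0}

```text
t: 30.5
tcp_pos: [0.6308, 0.0144, 0.1228]
orientation: [-1.571, -0.0, 1.572]
contact_force: [0.1, 0.5, -0.5]
grip_width: 0.498
```

Now placing it and backing off, up and towards the robot, for a clear final view.

Call:
play_rows:
  plan:
    - {"fingers": -1,"slide": [0,0.01,0],"roll": -1}
    - {"fingers": -1,"slide": [0,0.03,0],"roll": -2}
    - {"fingers": -1,"slide": [0,0.05,0],"roll": -3}
    - {"fingers": -1,"slide": [0,0.065,0],"roll": -4}
    - {"fingers": -1,"slide": [0,0.075,0],"roll": -4}

```text
t: 30.92
tcp_pos: [0.6298, 0.0136, 0.0452]
orientation: [-1.568, 0.0, 1.642]
contact_force: [-0.5, 0.4, -0.6]
grip_width: 0.5
```

Call:
play_rows:
  plan:
    - {"fingers": -1,"slide": [0,0.008,0],"roll": 0}
    - {"fingers": -1,"slide": [0,0.015,0],"roll": 0}
    - {"fingers": -1,"slide": [0,0.02,0],"roll": 0}
    - {"fingers": -1,"slide": [0,0.023,0],"roll": 0}
    - {"fingers": -1,"slide": [0,0.023,0],"roll": 0}

```text
t: 31.33
tcp_pos: [0.6318, 0.0135, 0.0251]
orientation: [-1.572, 0.0, 1.641]
contact_force: [0.1, -1.1, -0.1]
grip_width: 0.499
```

Call:
play_rows:
  plan:
    - {"fingers": 1,"slide": [0,0,0],"roll": 0}
    - {"fingers": 1,"slide": [0,0,0],"roll": 0}
    - {"fingers": 1,"slide": [0,0,0],"roll": 0}
    - {"fingers": 1,"slide": [0,0,0],"roll": 0}
    - {"fingers": 1,"slide": [0,0,0],"roll": 0}

```text
t: 31.75
tcp_pos: [0.6314, 0.0132, 0.0247]
orientation: [-1.571, -0.0, 1.64]
contact_force: [0.4, 0.2, -0.6]
grip_width: 0.795
```

Call:
play_rows:
  plan:
    - {"fingers": 1,"slide": [0,-0.015,0],"roll": 0}
    - {"fingers": 1,"slide": [0,-0.04,0],"roll": 0}
    - {"fingers": 1,"slide": [0,-0.07,0],"roll": 0}
    - {"fingers": 1,"slide": [0,-0.1,0],"roll": 0}
    - {"fingers": 1,"slide": [0,-0.13,0],"roll": 0}

```text
t: 32.17
tcp_pos: [0.6311, 0.0132, 0.1559]
orientation: [-1.57, 0.0, 1.64]
contact_force: [0.9, -0.2, -0.4]
grip_width: 0.997
```

Call:
play_rows:
  plan:
    - {"fingers": 1,"slide": [0,-0.01,0.035],"roll": 0}
    - {"fingers": 1,"slide": [0,-0.02,0.07],"roll": 0}
    - {"fingers": 1,"slide": [0,-0.03,0.105],"roll": 0}
    - {"fingers": 1,"slide": [0,-0.04,0.14],"roll": 0}
    - {"fingers": 1,"slide": [0,-0.05,0.175],"roll": 0}

```text
t: 32.58
tcp_pos: [0.455, 0.0007, 0.2048]
orientation: [-1.571, -0.0, 1.64]
contact_force: [-0.0, 0.7, 0.8]
grip_width: 1.002
```

Call:
play_rows:
  plan:
    - {"fingers": 1,"slide": [0,0,0.02],"roll": 0}
    - {"fingers": 1,"slide": [0,0,0.04],"roll": 0}
    - {"fingers": 1,"slide": [0,0,0.05],"roll": 0}
    - {"fingers": 1,"slide": [0,0,0.05],"roll": 0}
    - {"fingers": 1,"slide": [0,0,0.05],"roll": 0}

```text
t: 33.0
tcp_pos: [0.4075, -0.0022, 0.205]
orientation: [-1.572, -0.0, 1.641]
contact_force: [-0.4, -0.2, 0.2]
grip_width: 1.003
```

```bash
python3 - <<'E'
from fit import *; from bench import arm
S=arm.camera_info('scene');s=arm.get_image('scene');cv2.imwrite('pics/scene8.png',s)
t=arm.get_image('top');cv2.imwrite('pics/top8.png',cv2.resize(t[140:310,110:520],None,fx=1.95,fy=1.95,interpolation=cv2.INTER_CUBIC))
ms=comps(copper(s))
for n,sh,x,y in[('rB','round',.6327,-.2997),('rA','round',.6305,-.2348),('sB','square',.6364,-.0518),('sA','square',.631,.014),('ob','oblong',.6025,.2103)]:
    b=min(ms,key=lambda c:np.hypot(*(c[0]-proj(S,np.array([[x,y,.027]]))[0])))
    for z in(0,.002,.012):
        p,e=fit([(S,grow(b[1]))],sh,x,y,z,z+.05,yaws=[0,.07]);print(n,z,p.round(4),round(e,3),end=' | ')
    print()
o=np.abs(s.astype(int)-cv2.imread('pics/scene0.png')).max(2)
for n,(a,b,c,d) in dict(jar=(262,308,60,104),timer=(222,254,260,300)).items(): print(n,np.median(o[a:b,c:d]),(o[a:b,c:d]>40).mean())
E
```

```text
rB 0 [ 0.6311 -0.2991  0.1389] 0.07 | rB 0.002 [ 0.6326 -0.2987 -0.0795] 0.076 | rB 0.012 [ 0.64   -0.2963 -0.0795] 0.107 | 
rA 0 [ 0.6295 -0.2361  0.0067] 0.071 | rA 0.002 [ 0.6309 -0.2359  0.1049] 0.077 | rA 0.012 [ 0.6384 -0.2346 -0.0522] 0.108 | 
sB 0 [ 0.6359 -0.051   0.0518] 0.045 | sB 0.002 [ 0.6374 -0.0515  0.0446] 0.049 | sB 0.012 [ 0.6452 -0.0537  0.0103] 0.07 | 
sA 0 [0.6305 0.0188 0.1798] 0.53 | sA 0.002 [0.6322 0.0183 0.182 ] 0.528 | sA 0.012 [0.6404 0.0163 0.2232] 0.516 | 
ob 0 [0.6012 0.2127 0.033 ] 0.044 | ob 0.002 [0.603  0.2113 0.0403] 0.049 | ob 0.012 [0.6116 0.2045 0.0772] 0.075 | 
jar 9.0 0.0
timer 12.0 0.234375
```

View pics/scene8.png

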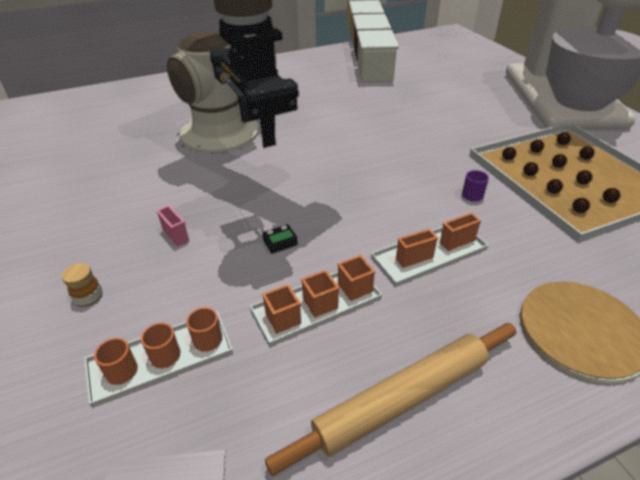

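View pics/top8.png

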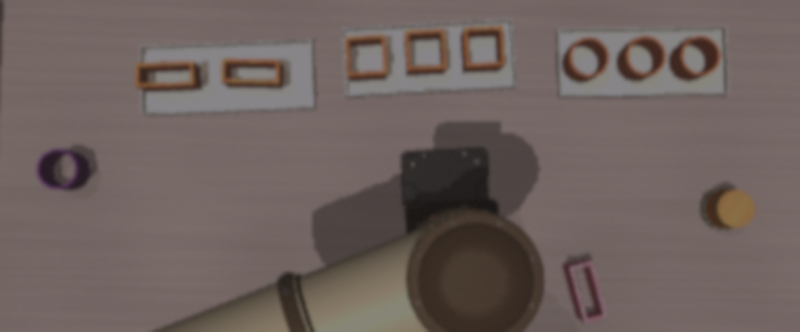

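All five cutters stand separately in their trays, with the jar and timer at their original pixels. Square A's bad fit comes from its colour blob merging with the specimen's; both views show it upright and separate. The timer difference is the arm's shadow.

```bash
python3 -c "
from bench import arm
print(arm.job_done())"
```

```text
the job is handed in; nothing more can be done
None
```

All five loose copper cutters are in their matching trays: two round, two square and one oblong. Each stands upright and apart from its neighbours, and the gripper has let go. I handed the job in at about 33 s; no verdict is reported.

- **Placing:** in the final scene view, four cutters fit within about 2.5 mm of where I released them. The fit cannot confirm they are flat on the floor to the millimetre. Both camera views show them upright, and each was released within about 1 mm of the tray floor.
- **Failed check:** the fit for square A, the middle one in the square tray, was unusable (error about 0.53). Its outline probably merged with the specimen's in the picture. I relied on the two final views, which show it upright with a gap on both sides.
- **Jar and timer:** the jar's pixels are unchanged. In a comparison with the first picture, 23% of the timer's pixels differed; I put that down to the arm's shadow over it, since it looks to be in the same place.
- **Look-alikes:** the purple ring and pink oblong were left alone.
- **Tray fit:** an early fit of the tray outlines failed, so I used the tray edges from the top picture together with the fitted specimens. For the oblong tray I used its specimen alone, with its angle judged by eye.
- **Force:** the wrist force I read at the end of each move stayed below 7 N.

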